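Hang the slab scraper back on its rack peg

ROBOT

A 6-joint arm with a two-finger parallel gripper is mounted at the origin on a cart in front of the work surface, level with it; the furniture and walls round the work are solid. World frame = base frame: x ahead of the robot, y to its left, z up, the work surface at z = 0. Lengths are in m, angles in rad, forces in N, time in s.
With the tool pointing down it reaches from about 0.375 to 0.9 m from the base axis. Payload 3.1 kg.
Tool frame: the origin (TCP) lies midway between the tips of the shut fingers; the grasp point (between the pads) lies 19 mm behind it; z points along the fingers, y is the line along which they close (so a half turn about z gives the same grasp; the last joint's range is limited). The gripper opens to 87 mm and grips with 3 to 60 N. Pads are 19 mm wide; open, the fingers measure 117 mm over their backs; the gripper's body (75 mm by 190 mm) begins 51 mm behind the grasp point.
Start: joints at [0.965, 0.527, 1.433, -0, 1.181, -0.178], TCP at [0.259, 0.569, 0.223] pointing down, gripper open.
Joint ranges: [-3.08, 3.08], [-0.75, 2.2], [0.22, 2.44], [-1.43, 4.57], [0, 2.65], [-2.85, 2.85]. Speed limits (rad/s): [2.79, 2.79, 3.14, 3.14, 3.14, 3.14].

INTERFACE

Orientations are given as a unit quaternion [x, y, z, w].
In Python, from rig import robot gives the robot as it stands. The module is installed in compiled form; this text tells all that it offers.
- The arm moves only by the tool play_rows, never from a script. Its arguments are lists of equal length, an entry for each row: "gripper": the closure, from -1 (fully open) to 1 (shut); "delta_pos": the shift along the tool's x, y, z in cm, a list of three; "turn": the turn, a rotation vector about the tool's x, y, z in rad, a list of three. A call has 1 to 12 rows; each row is the pose to reach, as a shift and turn from the pose commanded when the call began, along the tool's axes at that moment; what a row does not reach only later rows make up. A row lasts 1/8 s, in which the tool goes at most 62.5 mm and 10.7 degrees, less where a joint would pass 70% of its speed; a pose out of reach is approached as far as the arm can. A call with a gripper value outside its range is refused whole. The fingers move at their own pace and stop on an object; "squeeze" is the grip in N (left out, the last holds). Time passes only in rows, so rows that repeat a pose let the fingers close. It gives the time, the measured TCP pose, the force, the opening and the grip force at its end, in the units of the state.
- robot.get_obs(): the state, without advancing time (a new reading comes with each control period).
- robot.camera(name): name is "scene" or "top" or "wrist"; returns a dict with "color" (480x640x3 uint8, red, green, blue), "vfov" (degrees; the focal length in pixels is half the picture's height over the tangent of half this angle, whatever the lens; pixels are square), "cx", "cy" (the principal point, pixels), "R" (3x3) and "t" (3): a world point X has camera coordinates R X + t. Camera axes: x right, y down, z forward; pixel columns grow to the right and rows downward; lengths in m; the calibration is good to about 2 mm. A picture is of the moment at which its call begins. There is no depth.
- robot.hand_in(): hands the job in; it is judged then, once.
The state is a dict: "time": time; "q": joint angles; "joint_velocities": joint speeds; "joint_torque": joint torques, N m; "position": TCP position; "tool_rot": TCP orientation; "ft_force": force on the tool from outside, world axes, zero at the start; "moment": the same for the moment, N m; "grip_width": finger opening in m; "grip_force": force on a finger pad.
Only numpy, scipy, OpenCV 4.12 (cv2) and the standard library are available. Lean on these libraries where they do the work, as an engineer would, in place of code of your own. Each camera call takes 0.05 s, during which the arm holds its last target. There are 200 camera calls.

TASK

Pick up the slab scraper and hang it by the steel eye at its handle end on the sloping peg of the tool rack, so that it hangs there freely, blade down, when you let go. The peg's clamp may sit anywhere along the rack's rail, so look or feel for it. Leave the masking tape, pinch pot, wooden stamp and clay lump where they are.

Things in the scene. Friction and masses are not known exactly. Their poses are not given: they have to be found in the camera images.
- scraper: slab scraper lying flat, 194 mm long: wooden handle 100 x 24 x 16 mm, steel blade 64 mm wide at one end, flat steel eye ring at the other. Origin under the handle's middle; x along the tool to the eye, y across the handle (24 mm, grip here), z up through its 16 mm. Blade edge at x = -101 mm, ring's rim at x = +93 mm, balance point near x = -20 mm. About 140 g.
- eye (a point): centre of the scraper's eye: hole 24 mm in diameter through a ring 36 mm across and 6 mm thick, hole axis = the scraper's z; 75 mm from the handle's middle along x, 8 mm above its underside. Axes as the scraper's.
- rack: fixed tool rack: plywood foot 130 x 180 x 12 mm, upright plywood board (front face 37 mm behind the origin, 320 mm high, 180 mm wide) with a level aluminium rail, 170 mm long. Origin on the table under the middle of the foot; -x is its front (towards the robot), y along the rail, z up.
- rail_middle (a point): on the rack's middle plane, 250 mm above its origin, at the depth of the clamp's front face. The peg's root has this height and depth but lies up to 60 mm to either side (rack's y), an offset that is not reported. Clamp: tight black block, 36 mm wide along y, 26 mm deep, from 16 mm below to 26 mm above the root, a 10 mm high screw on top. Axes as the rack's.
- tip_line (a point): 53 mm before and 37 mm above rail_middle, on the rack's middle plane: the peg's tip has this height and depth, with the same unreported sideways offset as the root. The peg: fixed straight steel rod 9 mm thick, round end, 65 mm long, square to the rail, rising at 35 degrees towards the rack's -x. Axes as the rack's.
- masking_tape: roll of masking tape, 98 mm across, 25 mm high, lying on the table; bystander. Origin at its underside's centre.
- pinch_pot_b: small pinched clay pot, 61 mm across, 36 mm high; bystander. Origin at its underside's centre.
- stamp_1: small turned wooden stamp standing upright, 25 mm across, 62 mm high; bystander. Origin at its underside's centre.
- clay_lump_e: rough lump of clay, 40 x 68 x 38 mm; bystander. Origin at its underside's centre.

How it is judged:
By the outcome, as a careful person would: the job done as asked, in the order asked, and still so for the second after the job is handed in, with the robot touching nothing.
It also fails if it takes over 64 s, if anything falls off the work surface, if the arm or the gripper's body presses on something with over 40 N, if the wrist force passes 120 N, or if a joint passes its speed limit or range.

## Working session

There is one attempt and no reset: what is moved stays moved. The work goes in short steps, Python scripts to look and compute and a tool call to move; the robot and the scene stay as the last step left them, time stands still between calls to the robot, and variables do not carry over. Pictures are saved under pics/ and viewed, at most 10 in all, crops included, and the job is handed in when it is done.

Besides the shell and the picture viewer there is one more tool, called after "Request:" as a command line: name --argument value ..., lists and objects as JSON in quotes. play_rows: Moves the arm, as the interface text tells. Its arguments: {"type":"object","properties":{"gripper":{"type":"array","items":{"type":"number"}},"delta_pos":{"type":"array","items":{"type":"array","items":{"type":"number"}}},"turn":{"type":"array","items":{"type":"array","items":{"type":"number"}}},"squeeze":{"type":"number"}},"required":["gripper","delta_pos","turn"]}

```bash
mkdir -p pics; cat > h.py <<'E'
import numpy as np, cv2
from rig import robot
from scipy.spatial.transform import Rotation as Ro
def cam(n):
    c=robot.camera(n); f=240/np.tan(np.radians(c['vfov'])/2)
    K=np.array([[f,0,c['cx']],[0,f,c['cy']],[0,0,1]]); return c['color'][:,:,::-1].copy(),K,np.array(c['R']),np.array(c['t'])
def ray(u,v,K,R,t):
    return -R.T@t, R.T@np.linalg.inv(K)@[u,v,1]
def onplane(u,v,c,axis,val):
    o,d=ray(u,v,*c); return o+d*(val-o[axis])/d[axis]
def proj(X,K,R,t):
    p=K@(R@np.asarray(X)+t); return p[:2]/p[2]
E
python3 - <<'E'
from h import *
import pickle
d={}
for n in('scene','top','wrist'):
    c=cam(n); d[n]=c[1:]; cv2.imwrite(f'pics/{n}0.png',c[0]); print(n,-c[2].T@c[3],c[2][2],c[1][0,0],c[1][:2,2])
pickle.dump(d,open('cal.pkl','wb'))
E
```

```text
scene [-0.1214596  -0.67671041  0.6930691 ] [ 0.67312755  0.53720981 -0.50823707] 466.6322498133237 [311.93106952 235.36177512]
top [ 0.47655989 -0.12115379  1.40524667] [ 0.05772228 -0.02627663 -0.99798681] 538.4480175576977 [316.74836944 237.71667795]
wrist [0.19460556 0.59774258 0.38433401] [ 0.23349363 -0.10857063 -0.96627798] 392.38435001660457 [324.46818914 241.94392146]
```

View pics/scene0.png

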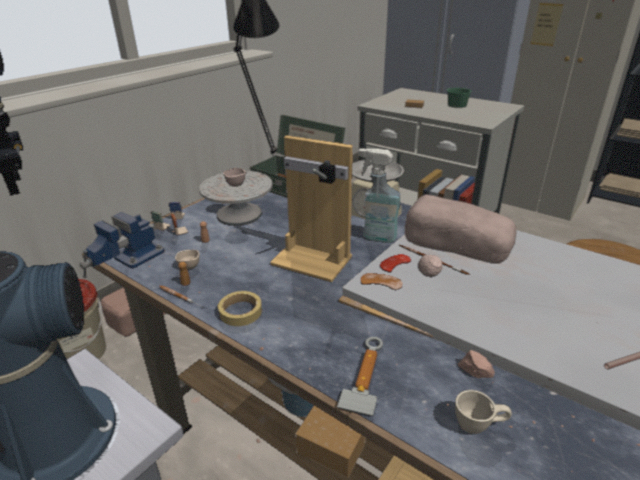

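View pics/top0.png

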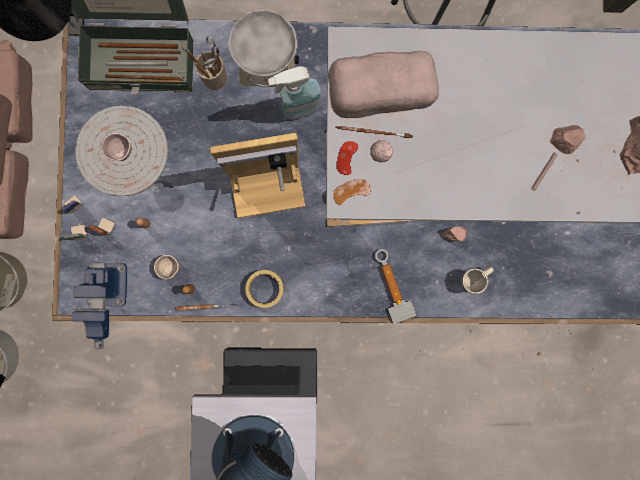

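The scene view shows the rack with its clamp right of centre at (327,172). The top view shows the scraper from its eye at (381,256) to its blade at (401,312), and the peg from (278,165) to (282,190). I'll enlarge both.

```bash
python3 - <<'E'
import cv2,numpy as np
a=cv2.imread('pics/top0.png')
l=cv2.resize(a[125:225,200:320],None,fx=5,fy=5,interpolation=2)  # 600x500
cv2.imwrite('pics/c1.png',l)
r=cv2.resize(a[240:330,350:430],None,fx=6,fy=6,interpolation=2)
s=cv2.imread('pics/scene0.png')
s=cv2.resize(s[130:290,260:370],None,fx=3.4,fy=3.4,interpolation=2)
o=np.zeros((560,800,3),np.uint8);r=cv2.resize(r,None,fx=5/6,fy=5/6);o[:450,:400]=r;o[:s.shape[0],410:410+s.shape[1]]=s[:560]
cv2.imwrite('pics/c2.png',o)
E
```

```text
(no output)
```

View pics/c1.png

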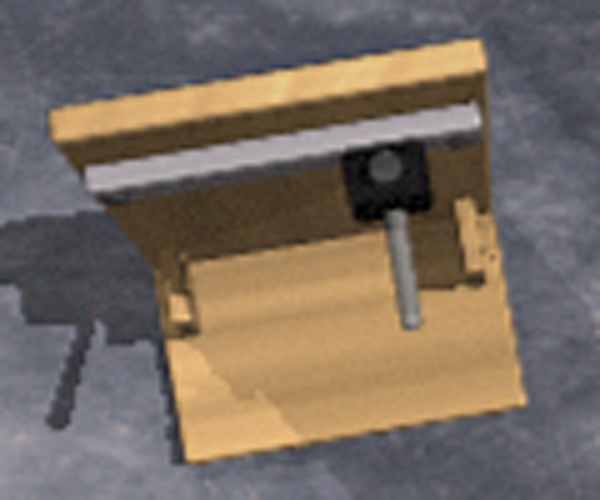

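View pics/c2.png

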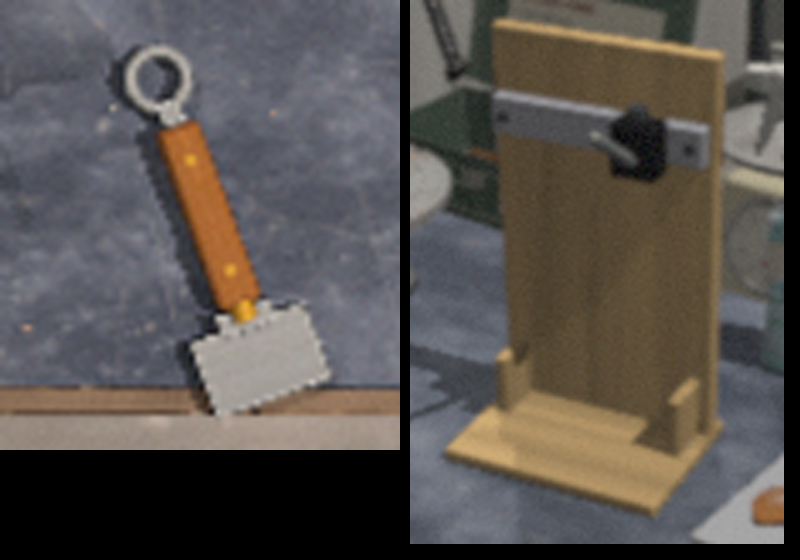

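The peg tip is at crop-1 (412,322), the clamp front at (397,212), and the foot's front corners at (187,462) and (525,405). In crop 2 the eye centre is at (158,80), and the handle ends are at (181,130) and (240,303).

```bash
python3 - <<'E'
from h import *
import pickle
d=pickle.load(open('cal.pkl','rb'));T=d['top'];S=d['scene']
A=lambda u,v:((u+.5)/5+200-.5,(v+.5)/5+125-.5)
B=lambda u,v:((u+.5)/5+350-.5,(v+.5)/5+240-.5)
C=lambda u,v:((u-410+.5)/3.4+260-.5,(v+.5)/3.4+130-.5)
f1=onplane(*A(187,462),T,2,.012);f2=onplane(*A(525,405),T,2,.012)
print('foot',f1,f2,np.linalg.norm(f1-f2))
b1=onplane(*A(55,145),T,2,.32);b2=onplane(*A(487,72),T,2,.32);print('board',b1,b2,np.linalg.norm(b1-b2))
for e in(f2-f1,b2-b1):
    print('rack yaw from',np.degrees(np.arctan2(-e[1],-e[0])+0)-0, np.degrees(np.arctan2(e[0],-e[1])))
tip=onplane(*A(411.5,319),T,2,.287);root=onplane(*A(397,208),T,2,.252)
print('tip',tip,'root',root, 'scene proj tip',proj(tip,*S),'seen',C(597,138),'root',proj(root,*S),C(632,163))
eye=onplane(*B(158,80),T,2,.008);h1=onplane(*B(181,130),T,2,.012);h2=onplane(*B(240,303),T,2,.012)
print('eye',eye,h1,h2,np.linalg.norm(h1-h2),'mid',(h1+h2)/2, 'eye->mid',np.linalg.norm(eye[:2]-((h1+h2)/2)[:2]))
e=eye-(h1+h2)/2; print('yaw',np.degrees(np.arctan2(e[1],e[0])), np.degrees(np.arctan2(*(h1-h2)[1::-1])))
print('scene check eye',proj(eye,*S))
o=robot.get_obs();print(o['position'],o['tool_rot'],Ro.from_quat(o['tool_rot']).as_matrix(),o['time'],o['grip_width'])
E
```

```text
foot [0.6085631  0.04913699 0.012     ] [ 0.64043458 -0.12544493  0.012     ] 0.1774672836808264
board [0.70773023 0.06712998 0.32      ] [ 0.7404988  -0.10752814  0.32      ] 0.17770548200960642
rack yaw from 100.34592287745795 10.345922877457944
rack yaw from 100.62604839278393 10.626048392783932
tip [ 0.64358893 -0.07681713  0.287     ] root [ 0.69698097 -0.06854035  0.252     ] scene proj tip [313.98542195 170.73235435] seen (314.6470588235294, 170.23529411764707) root [325.30793183 176.52092938] (324.94117647058823, 177.58823529411765)
eye [ 0.51259634 -0.32624347  0.008     ] [ 0.4866813  -0.33769862  0.012     ] [ 0.39762056 -0.36851704  0.012     ] 0.09424219175162601 mid [ 0.44215093 -0.35310783  0.012     ] eye->mid 0.07539395584207945
yaw 20.87435218604953 19.087573266122536
scene check eye [373.66638132 343.76923045]
[0.25893948 0.56821306 0.2217933 ] [ 2.12265055e-01  9.77211763e-01 -7.84256656e-04 -3.17480914e-04] [[-9.09886891e-01  4.14855320e-01 -9.53432733e-04]
 [ 4.14856316e-01  9.09885863e-01 -1.39798945e-03]
 [ 2.87551604e-04 -1.66754987e-03 -9.99998568e-01]] 0.15 0.08670863316896127
```

```bash
cat >> h.py <<'E'
np.set_printoptions(precision=4,suppress=True)
def Rtool(yaw,pitch):
    """tool x in the vertical plane, y horizontal at yaw-90deg; pitch = angle of fingers below horizontal (deg)"""
    p=np.radians(pitch); h=np.array([np.cos(np.radians(yaw)),np.sin(np.radians(yaw)),0])
    z=h*np.cos(p)-np.array([0,0,np.sin(p)]); x=h*np.sin(p)+np.array([0,0,np.cos(p)]); return np.c_[x,np.cross(z,x),z]
def rows(targets):
    o=robot.get_obs(); p=o['position']; R=Ro.from_quat(o['tool_rot'])
    print('now',o['time'],p,'w',o['grip_width'],'F',o['ft_force'],'q',o['q'])
    for P,M in targets:
        print('d',np.round(R.inv().apply(np.array(P)-p)*100,2).tolist(),'turn',np.round((R.inv()*Ro.from_matrix(M)).as_rotvec(),3).tolist())
E
python3 - <<'E'
from h import *
rows([([.45,.35,.3],Rtool(105,90)),([.5,0,.3],Rtool(60,90)),([.433,-.356,.15],Rtool(20.5,90))])
E
```

```text
now 0.15 [0.2589 0.5682 0.2218] w 0.08670863316896127 F [0.5905 0.4594 0.7563] q [ 0.9645  0.5283  1.4336 -0.      1.1814 -0.1785]
d [-26.43, -11.94, -7.81] turn [-0.002, 0.0, 0.881]
d [-45.5, -41.71, -7.76] turn [-0.002, 0.001, 1.667]
d [-54.18, -76.86, 7.29] turn [-0.001, 0.002, 2.356]
```

Request:
play_rows --gripper '[-1, -1, -1, -1, -1, -1, -1, -1, -1, -1]' --delta_pos '[[-5, -2, -2], [-10, -4.5, -4], [-16, -7, -6], [-21, -9.5, -8], [-26, -12, -8], [-30, -18, -8], [-34, -24, -8], [-38, -30, -8], [-42, -36, -8], [-45.5, -41.5, -8]]' --turn '[[0, 0, 0.17], [0, 0, 0.34], [0, 0, 0.51], [0, 0, 0.68], [0, 0, 0.85], [0, 0, 1.02], [0, 0, 1.19], [0, 0, 1.36], [0, 0, 1.52], [0, 0, 1.67]]'

```text
time: 1.4
position: [0.495, 0.0411, 0.3025]
tool_rot: [0.868, 0.496, 0.0, -0.0]
ft_force: [0.4, 0.1, 0.4]
grip_width: 0.0869
grip_force: 0.0
```

```bash
python3 - <<'E'
from h import *
rows([([.433,-.356,.2],Rtool(20.5,90))])
E
```

```text
now 1.4 [0.495  0.0411 0.3025] w 0.08687741704776089 F [0.3584 0.1007 0.3857] q [-0.1427  0.2586  1.6417  0.0001  1.2412  0.3892]
d [-37.37, 14.8, 10.24] turn [-0.0, -0.0, 0.681]
```

Request:
play_rows --gripper '[-1, -1, -1, -1, -1, -1, -1, -1, -1]' --delta_pos '[[-5, 2, 1], [-10, 4, 3], [-15, 6, 4], [-20, 8, 6], [-26, 10, 7], [-31, 12, 9], [-35, 14.8, 10], [-35, 14.8, 10], [-35, 14.8, 10]]' --turn '[[0, 0, 0.1], [0, 0, 0.2], [0, 0, 0.3], [0, 0, 0.4], [0, 0, 0.5], [0, 0, 0.6], [0, 0, 0.68], [0, 0, 0.68], [0, 0, 0.68]]'

```text
time: 2.52
position: [0.4464, -0.3332, 0.2021]
tool_rot: [0.984, 0.181, -0.0, -0.001]
ft_force: [0.1, 0.3, -0.0]
grip_width: 0.0867
grip_force: 0.0
```

```bash
python3 - <<'E'
from h import *
rows([([.433,-.356,.1],Rtool(20.5,90))])
c=cam('wrist');cv2.imwrite('pics/w1.png',c[0])
for X in([.5126,-.3262,.008],[.4423,-.3525,.016],[.489,-.335,.016],[.3956,-.370,.016]): print(proj(X,*c[1:]))
import pickle;pickle.dump(c[1:],open('w1.pkl','wb'))
E
```

```text
now 2.525 [ 0.4464 -0.3332  0.2021] w 0.08671651746273058 F [ 0.1188  0.2896 -0.0098] q [-0.842   0.4626  1.6253  0.0004  1.0557  0.3649]
d [-2.06, 1.67, 10.21] turn [-0.002, 0.0, 0.006]
[344.5088 143.6103]
[343.3342 228.6286]
[344.3553 173.3058]
[342.3842 280.1019]
```

View pics/w1.png

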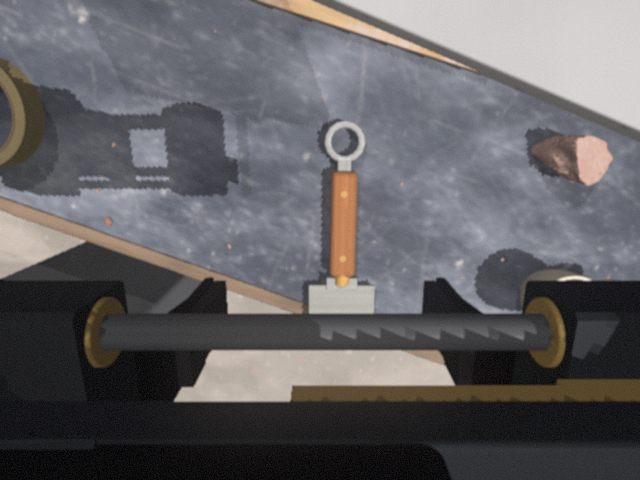

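The wrist view puts the eye at (344,142) and the handle at column 343, rows 172–278. That matches my predictions within a pixel or so, so I'll descend.

Request:
play_rows --gripper '[-1, -1, -1, -1, -1, -1, -1, -1, -1]' --delta_pos '[[-1, 0.8, 3], [-2.1, 1.7, 6], [-2.1, 1.7, 10], [-2.1, 1.7, 14], [-2.1, 1.7, 17], [-2.1, 1.7, 18.5], [-2.1, 1.7, 19.2], [-2.1, 1.7, 19.2], [-2.1, 1.7, 19.2]]' --turn '[[0, 0, 0], [0, 0, 0], [0, 0, 0], [0, 0, 0], [0, 0, 0], [0, 0, 0], [0, 0, 0], [0, 0, 0], [0, 0, 0]]'

```text
time: 3.7
position: [0.434, -0.3578, 0.0117]
tool_rot: [0.983, 0.181, 0.001, 0.001]
ft_force: [0.4, 0.1, 0.5]
grip_width: 0.0875
grip_force: 0.0
```

```bash
python3 - <<'E'
from h import *
rows([([.433,-.356,.003],Rtool(20.5,90))])
E
```

```text
now 3.7 [ 0.434  -0.3578  0.0117] w 0.08747930760890897 F [0.3821 0.1095 0.5054] q [-0.8882  0.7639  1.7335  0.      0.6421  0.3186]
d [-0.03, -0.21, 0.87] turn [0.002, -0.001, 0.006]
```

Request:
play_rows --gripper '[-1, -1, 0, 1, 1, 1, 1, 1, 1, 1]' --squeeze 45 --delta_pos '[[0, -0.2, 0.5], [0, -0.2, 0.9], [0, -0.2, 0.9], [0, -0.2, 0.9], [0, -0.2, 0.9], [0, -0.2, 0.9], [0, -0.2, 0.9], [0, -0.2, 0.9], [0, -0.2, 0.9], [0, -0.2, 0.9]]' --turn '[[0, 0, 0], [0, 0, 0], [0, 0, 0], [0, 0, 0], [0, 0, 0], [0, 0, 0], [0, 0, 0], [0, 0, 0], [0, 0, 0], [0, 0, 0]]'

```text
time: 4.95
position: [0.4327, -0.3555, 0.0016]
tool_rot: [0.983, 0.181, 0.0, 0.0]
ft_force: [0.0, 0.3, 0.1]
grip_width: 0.0237
grip_force: 45.0
```

```bash
python3 - <<'E'
from h import *
rows([([.433,-.356,.003],Rtool(20.5,90)),([.433,-.356,.2],Rtool(20.5,90))])
print(robot.get_obs()['grip_force'])
E
```

```text
now 4.95 [ 0.4327 -0.3555  0.0016] w 0.023652479669248067 F [0.0114 0.3263 0.0509] q [-0.8873  0.7805  1.7401 -0.      0.6209  0.3197]
d [0.01, 0.06, -0.14] turn [0.0, -0.0, 0.006]
d [0.01, 0.06, -19.84] turn [0.0, -0.0, 0.006]
44.990031123161316
```

```bash
cat >> h.py <<'E'
TIP=np.array([.6436,-.0774,.287]); YAW=10.5
PEG=np.array([-np.cos(np.radians(YAW))*np.cos(np.radians(35)),-np.sin(np.radians(YAW))*np.cos(np.radians(35)),np.sin(np.radians(35))])
EYE=np.array([.085,.001,-.0064])
def tgt(s,pitch,off=(0,0,0)):
    "eye centre at TIP+s*PEG+off, fingers pitch deg below horizontal"
    R=Rtool(YAW,pitch); return TIP+s*PEG+np.array(off)-R@EYE,R
E
python3 - <<'E'
from h import *
rows([([.433,-.356,.2],Rtool(20.5,90)),([.45,-.25,.25],Rtool(15,60)),tgt(.08,35)])
print(tgt(.08,35)[0],tgt(-.04,35)[0],tgt(-.05,0)[0])
E
```

```text
now 4.95 [ 0.4327 -0.3555  0.0016] w 0.023652479669248067 F [0.0114 0.3263 0.0509] q [-0.8873  0.7805  1.7401 -0.      0.6209  0.3197]
d [0.01, 0.06, -19.84] turn [0.0, -0.0, 0.006]
d [5.37, -9.24, -24.84] turn [-0.027, 0.523, 0.1]
d [18.9, -20.54, -25.8] turn [-0.087, 0.957, 0.167]
[ 0.5362 -0.0963  0.2596] [ 0.6329 -0.0784  0.1908] [ 0.69   -0.0678  0.1733]
```

Request:
play_rows --gripper '[1, 1, 1, 1, 1, 1, 1, 1, 1, 1, 1, 1]' --delta_pos '[[0, 0, -3], [0, 0, -8], [0, 0, -14], [0, 0, -20], [1.5, -2, -21], [3, -4.5, -22.5], [4, -7, -24], [5.4, -9, -25], [9, -12, -25], [12, -15, -25], [12, -15, -25], [12, -15, -25]]' --turn '[[0, 0, 0], [0, 0, 0], [0, 0, 0], [0, 0, 0], [0, 0.13, 0.02], [-0.01, 0.26, 0.04], [-0.02, 0.4, 0.07], [-0.03, 0.52, 0.1], [-0.05, 0.65, 0.12], [-0.06, 0.75, 0.13], [-0.06, 0.75, 0.13], [-0.06, 0.75, 0.13]]'

```text
time: 6.45
position: [0.4916, -0.1734, 0.2517]
tool_rot: [0.924, 0.106, 0.365, -0.037]
ft_force: [0.7, -1.4, -0.6]
grip_width: 0.0242
grip_force: 45.0
```

```bash
python3 - <<'E'
from h import *
rows([tgt(.08,35)])
E
```

```text
now 6.45 [ 0.4916 -0.1734  0.2517] w 0.02419515603822654 F [ 0.6515 -1.3956 -0.6471] q [-0.9599  0.277   2.1171  1.1216  0.7736 -0.4709]
d [5.01, -6.52, 3.51] turn [-0.025, 0.209, 0.034]
```

Request:
play_rows --gripper '[1, 1, 1, 1, 1, 1]' --delta_pos '[[1.5, -2, 1], [3, -4, 2], [5, -6.5, 3.5], [5, -6.5, 3.5], [5, -6.5, 3.5], [5, -6.5, 3.5]]' --turn '[[-0.01, 0.07, 0.01], [-0.02, 0.14, 0.02], [-0.025, 0.21, 0.034], [-0.025, 0.21, 0.034], [-0.025, 0.21, 0.034], [-0.025, 0.21, 0.034]]'

```text
time: 7.2
position: [0.5365, -0.0975, 0.2602]
tool_rot: [0.883, 0.081, 0.461, -0.042]
ft_force: [0.3, 0.5, -1.1]
grip_width: 0.0233
grip_force: 45.0
```

```bash
python3 - <<'E'
from h import *
import pickle
rows([tgt(.08,35),tgt(.02,35),tgt(-.04,35)])
o=robot.get_obs();e=np.array(o['position'])+Ro.from_quat(o['tool_rot']).apply(EYE)
O=np.zeros((560,800,3),np.uint8);D={}
ims=[]
for i,n in enumerate(('scene','top','wrist')):
    c=cam(n);D[n]=c[1:];u=proj(e,*c[1:]);v=proj(TIP,*c[1:]);print(n,'eye',u,'tip',v)
    if n=='wrist': cv2.imwrite('pics/w2.png',c[0])
    else:
        m=((u+v)/2).astype(int);x0,y0=m-[40,45];print('off',x0,y0)
        ims.append(cv2.resize(c[0][y0:y0+90,x0:x0+80],None,fx=5,fy=5,interpolation=2))
cv2.imwrite('pics/c3.png',np.hstack(ims));pickle.dump(D,open('D.pkl','wb'))
E
```

```text
now 7.2 [ 0.5365 -0.0975  0.2602] w 0.023303645016074757 F [ 0.2791  0.4696 -1.1051] q [-0.808   0.3405  2.2521  1.6962  0.7631 -0.8893]
d [-0.05, -0.12, 0.03] turn [0.002, -0.003, -0.0]
d [-0.07, -0.13, 6.03] turn [0.002, -0.003, -0.0]
d [-0.08, -0.14, 12.03] turn [0.002, -0.003, -0.0]
scene eye [299.8764 161.2193] tip [314.1949 170.7887]
off 267 121
top eye [287.4975 217.0305] tip [282.1795 188.3985]
off 244 157
wrist eye [329.0992  96.4794] tip [325.2136 111.8327]
```

View pics/c3.png

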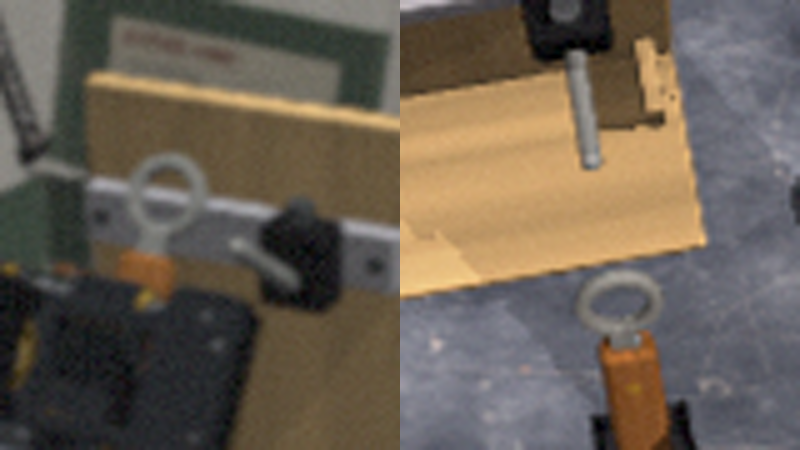

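The ring centre is at (300.2,159.6) in the scene view and (287.7,217.2) in the top view. The tip shows the same small bias, so the two are aligned relative to each other and I can insert.

Request:
play_rows --gripper '[1, 1, 1, 1, 1, 1, 1, 1, 1]' --delta_pos '[[0, -0.1, 1.5], [0, -0.1, 3], [0, -0.1, 4.5], [0, -0.1, 6], [0, -0.1, 7.2], [0, -0.1, 8.4], [0, -0.1, 9.5], [0, -0.1, 9.5], [0, -0.1, 9.5]]' --turn '[[0, 0, 0], [0, 0, 0], [0, 0, 0], [0, 0, 0], [0, 0, 0], [0, 0, 0], [0, 0, 0], [0, 0, 0], [0, 0, 0]]'

```text
time: 8.48
position: [0.6121, -0.0803, 0.2053]
tool_rot: [0.883, 0.081, 0.461, -0.043]
ft_force: [0.4, -0.5, -1.3]
grip_width: 0.0237
grip_force: 45.0
```

```bash
cat > see.py <<'E'
from h import *
import sys
def see(name):
    o=robot.get_obs();e=np.array(o['position'])+Ro.from_quat(o['tool_rot']).apply(EYE);print('eye',e,'s',(e-TIP)@PEG,'off',e-TIP-((e-TIP)@PEG)*PEG)
    ims=[]
    for n in('scene','top'):
        c=cam(n);x0,y0=(proj(TIP,*c[1:])).astype(int)-[40,45]
        ims.append(cv2.resize(c[0][y0:y0+110,x0:x0+80],None,fx=5,fy=5,interpolation=2))
    cv2.imwrite(f'pics/{name}.png',np.hstack(ims))
E
python3 - <<'E'
from see import *
rows([tgt(-.035,35),tgt(-.04,20,(0,0,-.004)),tgt(-.045,8,(0,0,-.006))]);see('c4')
E
```

```text
now 8.475 [ 0.6121 -0.0803  0.2053] w 0.023722533590888387 F [ 0.3516 -0.4685 -1.3443] q [-0.6231  0.5305  2.1472  1.9717  0.6993 -1.0427]
d [-0.0, 0.19, 2.03] turn [-0.001, -0.002, -0.001]
d [0.12, 0.19, 4.94] turn [-0.001, 0.26, -0.001]
d [0.71, 0.19, 7.16] turn [-0.001, 0.469, -0.002]
eye [ 0.655  -0.0735  0.2786] s -0.014545007791947168 off [-0.0003  0.0017 -0.    ]
```

View pics/c4.png

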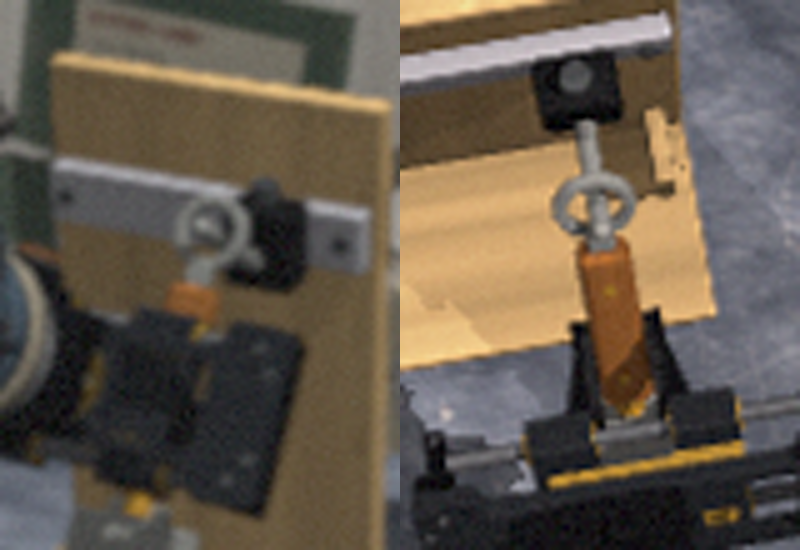

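The peg now passes through the ring in both views. I'll go further down the peg and then swing the tool nearly upright.

Request:
play_rows --gripper '[1, 1, 1, 1, 1, 1, 1, 1, 1, 1]' --delta_pos '[[0, 0.2, 1], [0, 0.2, 2], [0, 0.2, 3], [0.05, 0.2, 4], [0.2, 0.2, 5], [0.5, 0.2, 6], [0.8, 0.2, 6.6], [1, 0.2, 7.1], [1, 0.2, 7.1], [1, 0.2, 7.1]]' --turn '[[0, 0, 0], [0, 0, 0], [0, 0.09, 0], [0, 0.18, 0], [0, 0.27, 0], [0, 0.36, 0], [0, 0.42, 0], [0, 0.47, 0], [0, 0.47, 0], [0, 0.47, 0]]'

```text
time: 9.82
position: [0.6757, -0.0707, 0.1727]
tool_rot: [0.752, 0.069, 0.653, -0.06]
ft_force: [-0.4, -0.1, -1.6]
grip_width: 0.0235
grip_force: 45.0
```

```bash
python3 - <<'E'
from see import *
rows([tgt(-.045,8,(0,0,-.004)),tgt(-.045,8,(0,0,-.007))]);see('c5')
E
```

```text
now 9.825 [ 0.6757 -0.0707  0.1727] w 0.023456739834215798 F [-0.4253 -0.0974 -1.6335] q [-0.6033  0.9611  2.1426  2.3508  1.4045 -1.5423]
d [-0.08, -0.02, -0.13] turn [-0.0, -0.0, -0.001]
d [-0.37, -0.02, -0.09] turn [-0.0, -0.0, -0.001]
eye [ 0.6813 -0.0707  0.2578] s -0.04812656868003604 off [-0.0011 -0.0005 -0.0016]
```

View pics/c5.png

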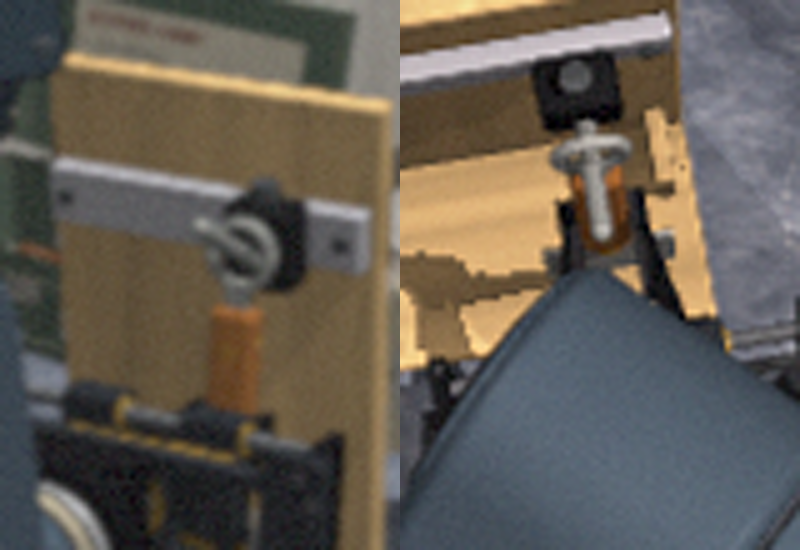

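The ring is well down the peg with the tool nearly upright. I'll lower it onto the peg, open slowly and back out.

Request:
play_rows --gripper '[1, 1, 1, 1, 0.4, 0.2, 0, -0.3, -0.6, -1, -1, -1]' --squeeze 20 --delta_pos '[[-0.2, 0, 0], [-0.4, 0, 0], [-0.5, 0, 0], [-0.5, 0, 0], [-0.5, 0, 0], [-0.5, 0, 0], [-0.5, 0, 0], [-0.5, 0, 0], [-0.5, 0, 0], [-0.5, 0, 0], [-0.5, 0, 0], [-0.5, 0, 0]]' --turn '[[0, 0, 0], [0, 0, 0], [0, 0, 0], [0, 0, 0], [0, 0, 0], [0, 0, 0], [0, 0, 0], [0, 0, 0], [0, 0, 0], [0, 0, 0], [0, 0, 0], [0, 0, 0]]'

```text
time: 11.42
position: [0.6749, -0.0708, 0.1679]
tool_rot: [0.751, 0.068, 0.654, -0.061]
ft_force: [0.2, -0.1, 0.5]
grip_width: 0.0835
grip_force: 0.0
```

Request:
play_rows --gripper '[-1, -1, -1, -1, -1, -1, -1, -1, -1, -1, -1, -1]' --delta_pos '[[0, 0, -0.5], [0, 0, -1], [0, 0, -2], [0, 0, -3], [0, 0, -4], [0, 0, -5], [0, 0, -6.5], [0, 0, -8], [0, 0, -10], [0, 0, -12], [0, 0, -12], [0, 0, -12]]' --turn '[[0, 0, 0], [0, 0, 0], [0, 0, 0], [0, 0, 0], [0, 0, 0], [0, 0, 0], [0, 0, 0], [0, 0, 0], [0, 0, 0], [0, 0, 0], [0, 0, 0], [0, 0, 0]]'

```text
time: 12.92
position: [0.5582, -0.0929, 0.1845]
tool_rot: [0.751, 0.068, 0.654, -0.06]
ft_force: [-0.4, 0.1, -0.2]
grip_width: 0.0868
grip_force: 0.0
```

```bash
python3 - <<'E'
from h import *
rows([])
c=cam('scene');cv2.imwrite('pics/s9.png',cv2.resize(c[0][110:310,230:430],None,fx=3,fy=3,interpolation=2))
E
```

```text
now 12.925 [ 0.5582 -0.0929  0.1845] w 0.08676279540326232 F [-0.4275  0.0799 -0.2389] q [-0.8954  1.0638  2.4102  2.0807  1.5931 -1.8613]
```

View pics/s9.png

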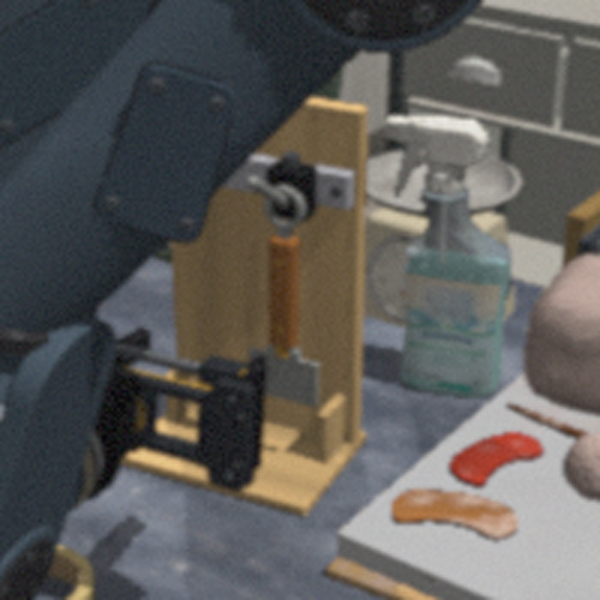

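The scraper hangs upright on the peg and the gripper is clear of it. I'll let it settle, then hand in.

Request:
play_rows --gripper '[-1, -1, -1, -1, -1, -1, -1, -1]' --delta_pos '[[0, 0, 0], [0, 0, 0], [0, 0, 0], [0, 0, 0], [0, 0, 0], [0, 0, 0], [0, 0, 0], [0, 0, 0]]' --turn '[[0, 0, 0], [0, 0, 0], [0, 0, 0], [0, 0, 0], [0, 0, 0], [0, 0, 0], [0, 0, 0], [0, 0, 0]]'

```text
time: 13.98
position: [0.558, -0.0925, 0.1845]
tool_rot: [0.751, 0.068, 0.654, -0.061]
ft_force: [-0.7, -0.0, 1.3]
grip_width: 0.0871
grip_force: 0.0
```

```bash
python3 -c "
from rig import robot
o=robot.get_obs();print(o['ft_force'],o['time']);print(robot.hand_in())"
```

```text
[-0.72287498 -0.00726518  1.34719456] 13.975
the job is handed in; nothing more can be done
None
```

The scraper hangs freely by its eye on the peg, blade down, with the gripper clear of it; I handed the job in at about 14 s, and no verdict came back.

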